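# Close up the frame builder's parts chest

## Task

Close up the small plywood parts chest on the bench using the fingers only: push both open drawers fully home first, then push the raised lid down until it lies shut. Push gently, without slamming the drawers or lid, pulling a drawer back out or picking anything up, and leave the loose tools and bicycle parts around it standing and lying where they are.

Things in the scene. Friction and masses are not known exactly. Their poses are not given: they have to be found in the camera images.
- chest: plywood small-parts chest screwed to the bench, 150 deep (x) x 260 wide (y) x 100 mm high to its rim, plus a 10 mm lid. Origin at the centre of its underside, on the bench; x points from the front (drawers) to the back (hinges), y to the left as seen facing the drawers, z up. Open tray under the lid, two drawers side by side below it
- left_pull (a point): centre of the outer face of the dark wooden bar pull on the left drawer, which travels with the drawer. Bar: 50 mm wide, 12 mm high, stands 14 mm proud of the drawer front; its centre is 45 mm above the bench. With the drawer home it lies at chest (-89, +60, 45) mm. The drawer front is 108 mm wide and reaches from 10 to 62 mm above the bench
- right_pull (a point): the same on the right drawer; with the drawer home it lies at chest (-89, -60, 45) mm
- left_drawer (a joint): left drawer's opening in m: 0 = fully home, grows as it slides out towards the chest's -x; stop at 0.09. Starts 0.03 to 0.06. Slides with about 1.5 N of friction and stays where it is left
- right_drawer (a joint): the same for the right drawer
- lid (a joint): angle of the lid in rad: 0 = shut and level on the rim, 1.57 = upright. Starts 1.05 to 1.4, so leaning a little towards the front. Stiff friction hinge: it stays at any angle and needs about 1 to 4 N at its front part to swing down
- lid_hinge (a point): middle of the lid's hinge line, along the chest's y at the top back edge: chest (75, 0, 100) mm. The plywood lid is 150 mm from hinge to front edge, 260 mm wide, 10 mm thick, its underside on the hinge line
- lid_front (a point): middle of the lid's front edge, on its upper (outer) face, 150 mm from the hinge line; moves with the lid. A dark wooden finger tab, 50 mm wide, stands 12 mm out from this edge; its top lies 1 mm below the lid's outer face
- bb_shell: bicycle bottom-bracket shell: a short steel tube, 40 mm outside diameter, 68 mm tall, standing on end about 45 to 95 mm out from the open drawers, near the chest's middle line. Origin at the centre of its underside. Not to be disturbed
- headset_cup: aluminium ring, 48 mm outside diameter, 22 mm tall, on the bench to the left of the drawers. Origin at the centre of its underside. Not to be disturbed
- flux_jar: closed jar, 56 mm diameter, 75 mm tall, standing to the right of the chest. Origin at the centre of its underside. Not to be disturbed
- brush: brush with a wooden handle lying on the bench left of the chest. Not to be disturbed
- mallet: hammer with a wooden handle lying on the bench right of the chest. Not to be disturbed
- lockring: dark steel ring, 52 mm outside diameter, 10 mm tall, lying behind the chest. Origin at the centre of its underside. Not to be disturbed
- screwdriver: screwdriver with a black handle lying well to the left on the bench. Not to be disturbed

How it is judged:
On the way, in this order (a step that is already met when the one before it is completed fails the run):
1. both drawers are fully home while the lid is still well up (value of joint each of left_drawer, right_drawer below 0.004 m and value of joint lid above 0.7 rad), for 0.2 s.
2. the lid is shut (value of joint lid below 0.04 rad), for 0.2 s.
At the end, for the whole second after the job is handed in: Both drawers within 4 mm of fully home, the lid within 0.04 rad of shut and at rest, every loose thing within 25 mm of where it started and at rest (value of joint each of left_drawer, right_drawer below 0.004 m and value of joint lid below 0.04 rad and velocity of joint lid between -0.05 and 0.05 rad/s and distance of each of bb_shell, headset_cup, flux_jar, brush, mallet, lockring, screwdriver from where it was at the start of the episode below 0.025 m and linear speed of each of bb_shell, headset_cup, flux_jar, brush, mallet, lockring, screwdriver below 0.02 m/s); the robot touches nothing.
It fails at once if one of the loose things on the bench is picked up or shifted by more than 25 mm (distance of any of bb_shell, headset_cup, flux_jar, brush, mallet, lockring, screwdriver from where it was at the start of the episode above 0.025 m).
It fails at once if a drawer is slammed (faster than 0.5 m/s) or the lid is slammed (faster than 3 rad/s) (velocity of joint any of left_drawer, right_drawer below -0.5 m/s or velocity of joint lid below -3 rad/s).
It fails at once if a drawer is pulled back out ((value of joint left_drawer above 0.015 m and velocity of joint left_drawer above 0.06 m/s) or (value of joint right_drawer above 0.015 m and velocity of joint right_drawer above 0.06 m/s)).
It fails at once if the lid is thrown back past upright (value of joint lid above 1.6 rad).
It fails at once if the gripper's body or the arm, not the fingers, pushes on the chest, a drawer or the lid (over 5 N) (contact force between the arm and chest above 5 N).
It also fails if it takes over 64 s, if anything falls off the work surface, if the arm or the gripper's body presses on something with over 40 N, if the wrist force passes 120 N, or if a joint passes its speed limit or range.

## Robot

A 7-joint arm with a two-finger parallel gripper is mounted at the origin on the work surface. World frame = base frame: x ahead of the robot, y to its left, z up, the work surface at z = 0. Lengths are in m, angles in rad, forces in N, time in s.
With the tool pointing down it reaches from about 0.4 to 0.85 m from the base axis. Payload 4.4 kg.
Tool frame: the origin (TCP) lies on the mounting face of the last link; the fingertips stand 199 mm ahead of it and the grasp point (between the pads) lies 180 mm ahead of it; z points along the fingers, y is the line along which they close (so a half turn about z gives the same grasp; the last joint's range is limited). The gripper opens to 94 mm and grips with 3 to 60 N. Pads are 16 mm wide; open, the fingers measure 119 mm over their backs; the gripper's body (75 mm by 177 mm) begins 78 mm behind the grasp point.
Start: joints at [1.258, 0.628, 0.038, 1.517, -0.027, 0.996, -0.02], TCP at [0.159, -0.63, 0.405] pointing down, gripper open.
Joint ranges: [-3.06, 3.06], [-0.37, 2.12], [-1.25, 1.32], [0.18, 2.47], [-1.1, 4.24], [0.23, 1.98], [-2.94, 2.94]. Speed limits (rad/s): [2.57, 2.57, 3.14, 3.14, 3.14, 3.14, 3.14].

## Interface

Orientations are given as a rotation vector (axis times angle).
In Python, from cell import bot, imaging, order, find_in, masks_of, spot_point, sensors gives the robot as it stands. The module is installed in compiled form; this text tells all that it offers. Calls block until the motion is done:
- bot.goto(position, orientation): joint-space move of the TCP to a pose.
- bot.servo_line(position, velocity=0.15, attitude=None, contact_N=None): straight line of the TCP; attitude=None keeps the orientation; velocity is the mean speed in m/s. With contact_N (N) it stops when the force on the tool has changed by that much, and returns True; else False.
- bot.move_j(angles): joint-space move.
- bot.command_gripper(opening, force=None): finger opening in m; force is the grip in N (None keeps the last); returns when the fingers have stopped.
- bot.dwell(seconds).
- bot.solve_ik(position, orientation): joint angles nearest the present ones, or None.
- imaging.grab_frame(name): name is "side" or "top" or "wrist"; returns (picture, depth): 400x640x3 uint8, red, green, blue; 400x640 float32, m along the optical axis (not along the pixel's ray), 0 where there is no reading.
- imaging.camera_info(name): a dict with "camera_matrix" (3x3 intrinsics, pixels), "k1" (the pictures are not rectified: a ray, as slopes to the right and down, at radius r is drawn at 1 + k1 r^2 times it, then the intrinsics apply), "xyz" and "attitude" of the camera in the world; the wrist camera has in their place "tool_from_camera" (4x4, takes a point from camera to tool coordinates, whose origin is the TCP and whose axes are the flange's). Camera axes: x right, y down, z forward; pixel columns grow to the right and rows downward; lengths in m; the calibration is good to about 2 mm. A picture is of the moment at which its call begins: read the wrist's pose just before it. camera_info takes no time and is no camera call.
A pose or a line that the arm cannot do raises bot.IKError and nothing moves.
- order.sign_off(): hands the job in; it is judged then, once.
Trained networks look in the newest picture that a camera, given by its name, has taken for a name from the list of things; names that differ only in an ending like _2 or _b are one class to them, and where a whole thing is asked for, a point or a joint stands for the part that bears it (a point fixed in the world has none). Each returns a list of dicts, best first, with "score" (0 to 1); they miss things now and then, are a little off and sometimes report something else, mostly with a low value. They report only what shows in the picture. A call takes as long as a camera call.
- find_in(label, camera): "uv" ([column, row] in pixels, amid what is visible of it).
- masks_of(label, camera): "mask" (400x640 bool, what is visible of it) and "uv" ([column, row] in pixels, amid what is visible of it).
- spot_point(label, camera): "uv" ([column, row] in pixels: a listed point, or the origin of a listed thing).
Readings, each from a call of its own:
- sensors.read_time_s(): time.
- sensors.read_q(): joint angles.
- sensors.read_joint_vel(): joint speeds.
- sensors.read_tau(): joint torques, N m.
- sensors.read_tcp_pos(): TCP position.
- sensors.read_ee_rot(): TCP orientation.
- sensors.read_wrist_force(): force on the tool from outside, world axes, zero at the start.
- sensors.read_moment(): the same for the moment, N m.
- sensors.read_gripper_width(): finger opening in m.
- sensors.read_gripper_force(): force on a finger pad.
Only numpy, scipy, OpenCV 4.12 (cv2) and the standard library are available. Lean on these libraries where they do the work, as an engineer would, in place of code of your own. Each camera call takes 0.05 s, during which the arm holds its last target. There are 200 camera calls.

## Working session

There is one attempt and no reset: what is moved stays moved. The work goes in short steps, each a Python script; the robot and the scene stay as the last script left them, time stands still between calls to the robot, and variables do not carry over. Pictures are saved under pics/ and viewed, at most 10 in all, crops included, and the job is handed in when it is done.

```bash
mkdir -p pics; cat > h.py <<'E'
import numpy as np, cv2
from scipy.spatial.transform import Rotation as R
from cell import bot, imaging, order, find_in, masks_of, spot_point, sensors
def pose(cam):
    i=imaging.camera_info(cam)
    if 'xyz' in i:
        a=np.array(i['attitude'],float)
        Rm=a if a.shape==(3,3) else R.from_rotvec(a).as_matrix()
        return i,Rm,np.array(i['xyz'],float)
    T=np.array(i['tool_from_camera']); Rt=R.from_rotvec(sensors.read_ee_rot()).as_matrix()
    return i,Rt@T[:3,:3],Rt@T[:3,3]+np.array(sensors.read_tcp_pos())
def rays(cam,uv):
    i=imaging.camera_info(cam); K=np.array(i['camera_matrix'],float)
    return cv2.undistortPoints(np.array(uv,float).reshape(-1,1,2),K,np.array([i['k1'],0,0,0,0.])).reshape(-1,2)
def world(cam,uv,d,P=None):
    i,Rm,t=P or pose(cam); r=rays(cam,uv); d=np.atleast_1d(d)
    return (np.c_[r,np.ones(len(r))]*d[:,None])@Rm.T+t
def onplane(cam,uv,z,P=None):
    i,Rm,t=P or pose(cam); r=rays(cam,uv); v=np.c_[r,np.ones(len(r))]@Rm.T
    return t+v*((z-t[2])/v[:,2])[:,None]
E
python3 - <<'E'
from h import *
np.set_printoptions(precision=4,suppress=True)
for c in ('top','side'):
    i,Rm,t=pose(c); print(c,i['k1'],t,Rm[:,2],i.get('attitude'))
    im,d=imaging.grab_frame(c); cv2.imwrite(f'pics/{c}.png',im[:,:,::-1]); np.save(f'{c}_d.npy',d); 
    for n in ('left_pull','right_pull','lid_hinge','lid_front','chest','bb_shell','headset_cup','flux_jar','lockring'):
        for o in spot_point(n,c)[:2]:
            u,v=np.round(o['uv']).astype(int); u=min(max(u,0),639);v=min(max(v,0),399)
            print(n,o['score'],o['uv'],world(c,[o['uv']],d[v,u])[0])
print(sensors.read_time_s(),sensors.read_ee_rot())
E
```

```text
top -0.04172154041679933 [0.5261 0.0737 1.0823] [ 0.0863  0.0052 -0.9963] [-2.1883  2.1617 -0.089 ]
left_pull 0.56 [373.0, 240.0] [ 0.5213 -0.063   0.0494]
right_pull 0.55 [415.3, 253.5] [ 0.486  -0.184   0.0017]
lid_hinge 0.68 [399.8, 162.0] [ 0.6884 -0.0938  0.2476]
lid_front 0.81 [414.0, 160.6] [ 0.6894 -0.1213  0.2597]
chest 0.95 [392.5, 196.4] [ 0.6334 -0.1104  0.0687]
chest 0.44 [413.5, 157.6] [ 0.7489 -0.1812  0.002 ]
bb_shell 0.46 [394.4, 280.2] [ 0.414  -0.127   0.0025]
headset_cup 0.5 [320.5, 231.6] [0.5421 0.0732 0.0011]
flux_jar 0.74 [461.9, 213.8] [ 0.5919 -0.2952  0.0511]
lockring 0.45 [414.9, 150.0] [ 0.7704 -0.1854  0.0016]
side -0.10087185748511263 [ 0.5495 -0.6721  0.6076] [ 0.0838  0.8243 -0.5599] [-2.1645  0.0808 -0.0735]
left_pull 0.92 [275.3, 259.2] [ 0.5272 -0.0655  0.0508]
right_pull 0.64 [260.6, 301.8] [ 0.5004 -0.1794  0.0519]
lid_hinge 0.67 [376.8, 258.6] [ 0.7147 -0.1484  0.1175]
lid_front 0.85 [372.6, 190.5] [ 0.8029  0.2625 -0.0012]
chest 0.97 [336.1, 297.8] [ 0.6361 -0.195   0.0705]
bb_shell 0.63 [222.8, 303.7] [ 0.4241 -0.1472  0.0145]
headset_cup 0.86 [286.3, 235.4] [0.5516 0.0505 0.018 ]
headset_cup 0.33 [376.2, 259.2] [ 0.7189 -0.1319  0.1006]
lockring 0.63 [404.4, 311.9] [ 0.777  -0.1791  0.0001]
1.0 [3.1177 0.3866 0.    ]
```

```bash
python3 - <<'E'
import cv2
a=cv2.imread('pics/top.png')[110:330,260:500];b=cv2.imread('pics/side.png')[120:380,160:480]
cv2.imwrite('pics/tc.png',cv2.resize(a,None,fx=2.7,fy=2.7));cv2.imwrite('pics/sc.png',cv2.resize(b,None,fx=2.3,fy=2.3))
E
```

```text
(no output)
```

View pics/tc.png

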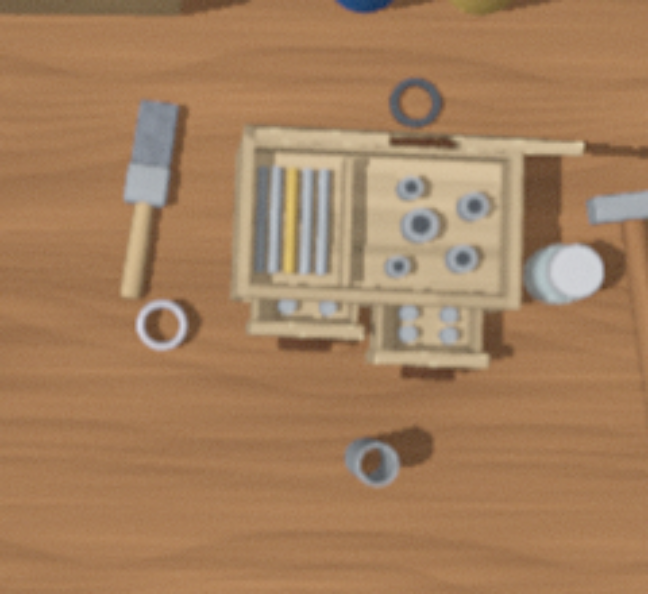

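View pics/sc.png

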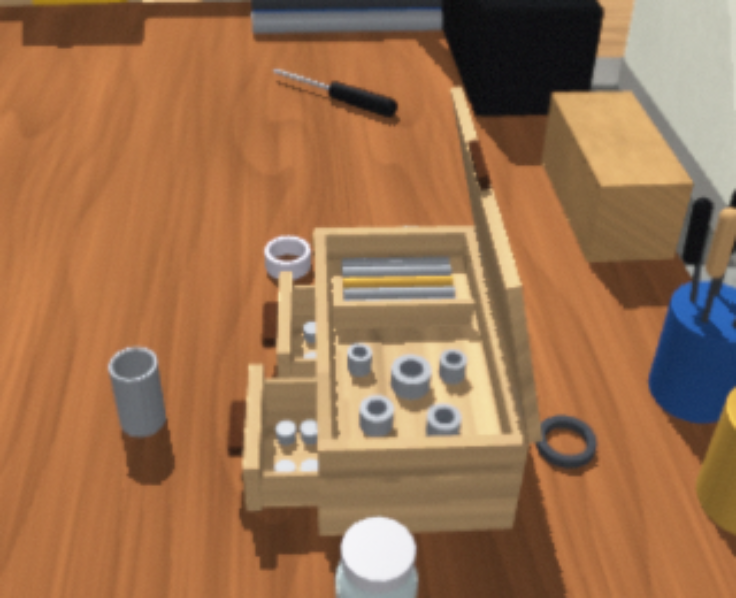

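The top view shows the chest with its yaw nearly square to the world. The right drawer (pull at about (415,248) in the full picture) is further out than the left (373,237). The bb_shell stands at about (398,282) and the lid is nearly upright at row 163. The side view agrees, and nothing stands right behind the lid except the low lockring. Next I'll refine the geometry from depth.

```bash
cat > geo.py <<'E'
from h import *
np.set_printoptions(precision=4,suppress=True)
def cloud(c,d):
    v,u=np.nonzero(d>0); return world(c,np.c_[u,v],d[v,u])
E
python3 - <<'E'
from geo import *
P=cloud('top',np.load('top_d.npy')); S=cloud('side',np.load('side_d.npy'))
for n,C in (('top',P),('side',S)):
    C=C[(C[:,0]>.44)&(C[:,0]<.8)&(C[:,1]>-.27)&(C[:,1]<.05)]
    rim=C[(C[:,2]>.092)&(C[:,2]<.108)]
    r=cv2.minAreaRect((rim[:,:2]*1000).astype(np.float32)); print(n,'rim',len(rim),r); print(cv2.boxPoints(r))
    # front edge fit: min x per y bin
    b=[(y,np.percentile(rim[abs(rim[:,1]-y)<.004][:,0],2)) for y in np.arange(-.22,0.0,.01) if (abs(rim[:,1]-y)<.004).sum()>3]
    b=np.array(b); print('front edge slope/int',np.polyfit(b[:,0],b[:,1],1), 'y range',np.percentile(rim[:,1],[.5,99.5]))
    f=C[(C[:,2]>.055)&(C[:,2]<.07)&(C[:,0]<.56)]
    for lo,hi in((-.11,0),(-.23,-.12)):
        g=f[(f[:,1]>lo)&(f[:,1]<hi)]
        if len(g)>20: print('front',lo,len(g),np.percentile(g[:,0],[2,50,98]),np.percentile(g[:,1],[1,99]))
    l=C[(C[:,2]>.13)&(C[:,0]>.6)]
    if len(l)>30:
        m=l.mean(0);w=np.linalg.svd(l-m)[2][2]; w*=np.sign(w[0]); print('lid',len(l),m,w,'ang',np.arccos(w[2]),'yaw',np.arctan2(w[1],w[0]),l.max(0),l.min(0))
E
```

```text
top rim 1244 ((646.5277099609375, -124.76313781738281), (259.8922119140625, 159.9521484375), 88.03791046142578)
[[ 562.1494 -251.8948]
 [ 722.0078 -257.3713]
 [ 730.906     2.3685]
 [ 571.0476    7.845 ]]
front edge slope/int [0.0311 0.5714] y range [-0.2551  0.0058]
front -0.11 190 [0.5345 0.5416 0.547 ] [-0.1079 -0.0076]
front -0.23 183 [0.5103 0.5171 0.5228] [-0.2286 -0.128 ]
lid 708 [ 0.6914 -0.123   0.238 ] [ 0.9611 -0.0282  0.2748] ang 1.29237252864989 yaw -0.02930315524479066 [0.7226 0.0036 0.2629] [ 0.68   -0.2561  0.1303]
side rim 2403 ((647.8627319335938, -127.92213439941406), (263.2720947265625, 157.96791076660156), 88.41905975341797)
[[ 565.2771 -257.329 ]
 [ 723.1849 -261.6872]
 [ 730.4484    1.4847]
 [ 572.5405    5.8429]]
front edge slope/int [0.0389 0.5752] y range [-0.2601  0.0025]
front -0.11 206 [0.5369 0.5441 0.5503] [-0.1089 -0.0111]
front -0.23 284 [0.5111 0.5177 0.5233] [-0.2287 -0.1317]
lid 1407 [ 0.6945 -0.1786  0.2143] [ 0.9805 -0.0216  0.1952] ang 1.3743209941587555 yaw -0.022045977662116033 [0.7162 0.0005 0.2607] [ 0.6817 -0.2608  0.13  ]
```

```bash
cat >> geo.py <<'E'
C0=np.array([.6435,-.1255,0]); YAW=-.033
RC=R.from_euler('z',YAW).as_matrix()
ORI=np.pi*np.array([np.cos(YAW/2),np.sin(YAW/2),0])
def W(x,y,tipz): # chest mm of the closed fingers' centre, tip height mm -> TCP
    return C0+RC@np.array([x,y,tipz+199])/1000
E
python3 - <<'E'
from geo import *
bot.command_gripper(0.0,10)
bot.goto([.36,-.36,.45],ORI)
for y,op in((-60,55),(60,34)):
    bot.goto(W(-97-op-22,y,110),ORI)
    bot.servo_line(W(-97-op-22,y,37),.15)
    print(y,sensors.read_time_s(),sensors.read_wrist_force())
    hit=bot.servo_line(W(-97+4,y,37),.05,contact_N=12)
    p=RC.T@(np.array(sensors.read_tcp_pos())-C0)*1000
    print(hit,p,sensors.read_wrist_force())
    bot.servo_line(W(-97-30,y,37),.1)
    bot.servo_line(W(-97-30,y,110),.2)
bot.servo_line(W(-200,60,160),.2)
for c in('top','side'):
    im,d=imaging.grab_frame(c); cv2.imwrite(f'pics/{c}2.png',im[:,:,::-1]); np.save(f'{c}_d2.npy',d)
    C=cloud(c,d); C=C[(C[:,2]>.055)&(C[:,2]<.07)&(C[:,0]>.5)&(C[:,0]<.59)]
    for lo,hi in((-.11,-.01),(-.23,-.14)):
        g=C[(C[:,1]>lo)&(C[:,1]<hi)]; print(c,len(g),np.percentile(g[:,0],[2,50]) if len(g)>5 else '')
a=cv2.imread('pics/side2.png')[120:380,120:480]; cv2.imwrite('pics/s2c.png',cv2.resize(a,None,fx=2.2,fy=2.2))
print(sensors.read_time_s())
E
```

```text
-60 5.325 [-0.8109 -0.5056  0.1951]
True [-97.7297 -60.0025 235.1815] [-0.5122 -0.8104 -0.6129]
60 8.925 [-0.749 -0.588  0.669]
True [-97.7466  60.0198 235.0799] [-0.4391 -0.4649  0.4763]
top 120 [0.5676 0.5848]
top 167 [0.5638 0.5834]
side 101 [0.5819 0.5852]
side 191 [0.5779 0.5841]
11.6417
```

View pics/s2c.png

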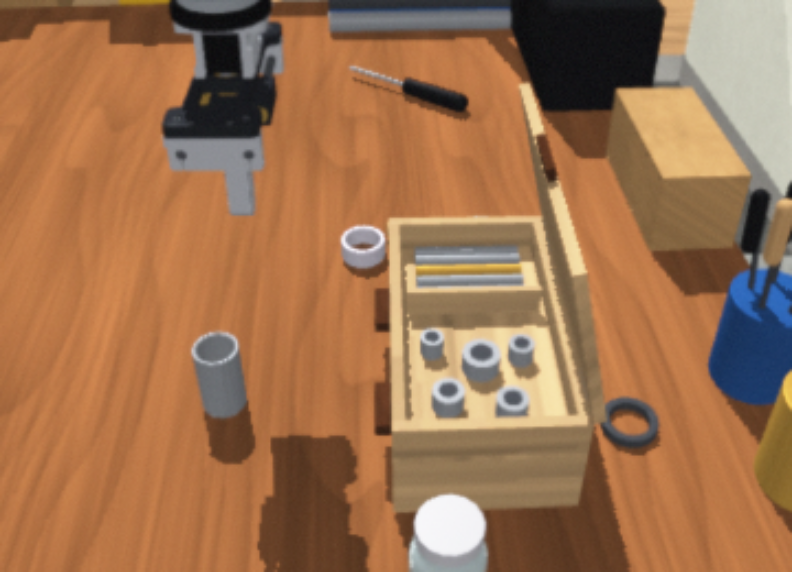

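Both drawers are home: both pushes stopped at the same chest x, −97.7 mm for the finger centre, against −97 expected. In the side view the drawer fronts are flush, the bb_shell is where it was, and the lid is still up. Now the lid, pushed from behind.

```bash
python3 - <<'E'
from geo import *
def L(th,r,gap=0): # closed fingers centre so that its front-bottom corner lies on the lid's outer face
    return W(75-r*np.cos(th)+(10+gap)*np.sin(th)+8,0,100+r*np.sin(th)+(10+gap)*np.cos(th))
r=115
ths=np.r_[np.arange(1.35,0.05,-.13),.04]
for th in ths: assert bot.solve_ik(L(th,r),ORI) is not None,th
bot.servo_line(W(-150,0,310),.25)
bot.servo_line(W(110,0,310),.3)
p=L(1.35,r,30); bot.servo_line(p,.2)
print(sensors.read_time_s(),sensors.read_wrist_force())
for th in ths:
    h=bot.servo_line(L(th,r),.06,contact_N=25)
    print(round(th,2),h,np.array(sensors.read_wrist_force()),round(sensors.read_time_s(),2))
    if h: break
E
```

```text
14.0917 [-0.2459 -0.0529  1.1099]
1.35 False [ 1.4991 -0.1741  0.8701] 14.74
1.22 False [ 0.7053 -0.1777  1.2955] 15.14
1.09 False [ 0.9886 -0.6914  1.555 ] 15.54
0.96 False [ 0.7673 -0.0841 -0.0449] 15.94
0.83 False [0.0764 0.1912 0.0353] 16.34
0.7 False [-0.1239 -0.2812  0.9225] 16.74
0.57 False [0.6021 0.1544 1.1033] 17.14
0.44 False [-0.1796 -0.1688 -0.2281] 17.54
0.31 False [-0.2965  0.4402 -0.234 ] 17.94
0.18 False [-0.2144  0.6758  0.2009] 18.34
0.04 False [-1.1667 -0.3501 -0.3377] 18.76
```

```bash
python3 - <<'E'
from geo import *
p=np.array(sensors.read_tcp_pos())
h=bot.servo_line(p-[0,0,.012],.03,contact_N=15)
q=np.array(sensors.read_tcp_pos()); print(h,(q[2]-.199)*1000,sensors.read_wrist_force())
bot.dwell(.3)
bot.servo_line(q+[0,0,.12],.1)
bot.servo_line(W(-180,0,230),.3)
for c in('top','side'):
    im,d=imaging.grab_frame(c); cv2.imwrite(f'pics/{c}3.png',im[:,:,::-1])
    C=cloud(c,d); l=C[(abs(C[:,0]-.645)<.06)&(abs(C[:,1]+.125)<.11)&(C[:,2]<.16)]
    m=np.median(l,0); w=np.linalg.svd(l-l.mean(0),full_matrices=False)[2][2]; print(c,len(l),m,w*np.sign(w[2]))
a=cv2.imread('pics/side3.png')[120:380,120:480]; cv2.imwrite('pics/s3c.png',cv2.resize(a,None,fx=2.2,fy=2.2))
print(sensors.read_time_s())
E
```

```text
True 110.45834837787876 [-2.0811  1.1397  7.7368]
top 4297 [ 0.6445 -0.1239  0.1095] [-0.0011  0.0002  1.    ]
side 5154 [ 0.6445 -0.1433  0.1097] [-0.0004 -0.0024  1.    ]
21.4583
```

View pics/s3c.png

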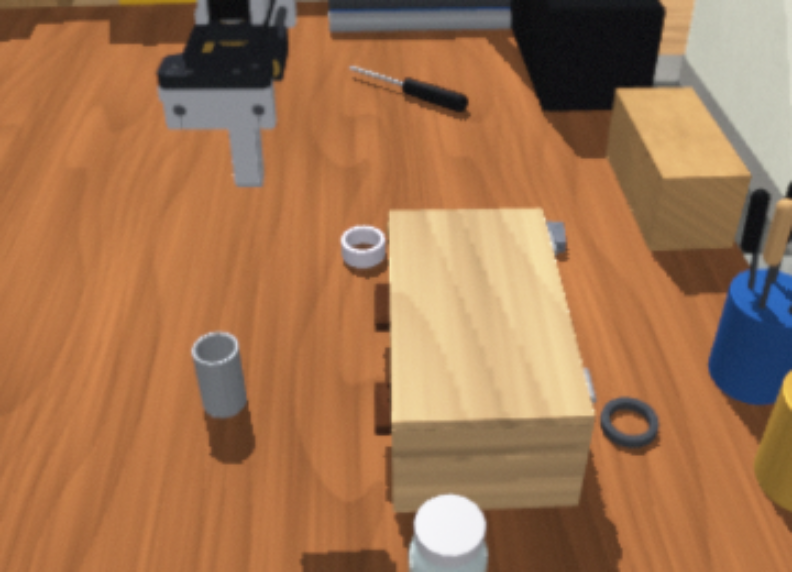

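The lid lies level at 109.6 mm, tilted about 1 mrad. The drawers are home, the loose things are undisturbed and the arm is clear.

```bash
python3 -c "
from cell import bot,order
bot.dwell(.5); print(order.sign_off())"
```

```text
the job is handed in; nothing more can be done
None
```

I closed the chest and handed the job in at about 22 s: both drawers were pushed home first, then the lid was pushed shut, and the loose things in the final picture are where they started; the judge's result was not shown.

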